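# Set the stock tags of the sample-jar bins

## Robot

A 6-joint arm with a two-finger parallel gripper is mounted at the origin on the work surface. World frame = base frame: x ahead of the robot, y to its left, z up, the work surface at z = 0. Lengths are in mm, angles in rad, forces in N, time in s.
With the tool pointing down it reaches from about 350 to 875 mm from the base axis. Payload 4.2 kg.
Tool frame: the origin (TCP) lies on the mounting face of the last link; the fingertips stand 173 mm ahead of it and the grasp point (between the pads) lies 155 mm ahead of it (tcp_to_grasp is the distance from the TCP to the grasp point, in mm); z points along the fingers, y is the direction in which the jaws open and shut (so a half turn about z gives the same grasp; the last joint's range is limited). The gripper opens to 85 mm and grips with 20 to 120 N. Pads are 22 mm wide; open, the fingers measure 114 mm over their backs; the gripper's body (76 mm by 85 mm) begins 54 mm behind the grasp point. The pads swing forward as they close: fully open they stand 13 mm farther back than shut.
Start: joints at [1.421, 0.385, 0.008, 0, -1.194, -0.259], TCP at [248.41, 573.492, 404.712] pointing down, gripper open.
Joint ranges: [-3.14, 3.14], [-1.21, 2.06], [-1.07, 1.41], [-3.16, 2.05], [-2.99, -0.16], [-3.1, 3.1]. Speed limits (rad/s): [2.79, 2.79, 3.14, 3.14, 3.14, 3.14].

## Interface

Orientations are given as a unit quaternion [x, y, z, w].
In Python, from bench import * gives the robot as it stands. The module is installed in compiled form; this text tells all that it offers.
- The arm moves only by the tool apply_moves, never from a script. Its arguments are lists of equal length, an entry for each row: "fingers": the closure, from 0 (fully open) to 1 (shut); "dp": the shift along the world's x, y, z in cm, a list of three; "yaw": the turn about the world's z in degrees. A call has 1 to 10 rows; each row is the pose to reach, as a shift and turn from the pose measured when the call began; what a row does not reach only later rows make up. A row lasts 1/10 s, in which the tool goes at most 50 mm and 8.59 degrees, less where a joint would pass 70% of its speed; a pose out of reach is approached as far as the arm can. A call with a gripper value outside its range is refused whole. The fingers move at their own pace and stop on an object; the grip force is fixed at half the most. Time passes only in rows, so rows that repeat a pose let the fingers close. It gives the time, the measured TCP pose, the force and the opening at its end, in the units of the state.
- read_state(): the state, without advancing time (a new reading comes with each control period).
- get_image(name): name is "side" or "top"; returns a dict with "color" (480x640x3 uint8, blue, green, red), "mtx" (3x3 intrinsics, pixels), "k1" (the pictures are not rectified: a ray, as slopes to the right and down, at radius r is drawn at 1 + k1 r^2 times it, then the intrinsics apply), "camera_from_world" (4x4, takes a point from world to camera coordinates). Camera axes: x right, y down, z forward; pixel columns grow to the right and rows downward; lengths in mm; the calibration is good to about 2 mm. A picture is of the moment at which its call begins. There is no depth.
- job_done(): hands the job in, once; it reports no verdict.
The state is a dict: "clock": time; "joints": joint angles; "joint_vel": joint speeds; "joint_efforts": joint torques, N m; "position": TCP position; "ee_rot": TCP orientation; "contact_force": force on the tool from outside, world axes, zero at the start; "wrist_torque": the same for the moment, N m; "gripper_width": finger opening in mm.
Only numpy, scipy, OpenCV 4.12 (cv2) and the standard library are available. Lean on these libraries where they do the work, as an engineer would, in place of code of your own. Each camera call takes 0.05 s, during which the arm holds its last target. There are 200 camera calls.

## Task

Each three-well bin on the status board has a hinged tag in front of it, on the robot's side; push the tags over with a fingertip so that only a bin with a jar in all three wells shows its green face upwards and every other bin shows orange. Leave the tags that are already right as they are, and do not lift or shift any jar or anything else on the bench.

Things in the scene. Friction and masses are not known exactly. Their poses are not given: they have to be found in the camera images.
- tag1_hinge (a point): middle of a tag's hinge line, 34 mm above the bench; fixed during the run. Its x axis is the hinge line and points across the board from the tag to the bin that it belongs to (the bin straight behind it, 115 mm away); y points to the board's left, z up. Hinge posts 78 mm apart over their outsides, 20 mm wide base. Tags stand 130 mm apart along y.
- tag1 (a joint): the tag on hinge point tag1_hinge: a 58 mm wide (along x), 4 mm thick, 35 g plate that stands 50 mm out from the hinge and leans to one side against a stop. 0 = upright; +0.6 rad = leans 34 degrees from upright to -y of its hinge point, GREEN face up; -0.6 rad = leans to +y, ORANGE face up. No spring: pushed past upright it falls over to the other stop by itself. Leaning, its free edge is 28 mm sideways of the hinge line and 41 mm above it (75 mm above the bench).
- tag2_hinge (a point): middle of a tag's hinge line, 34 mm above the bench; fixed during the run. Its x axis is the hinge line and points across the board from the tag to the bin that it belongs to (the bin straight behind it, 115 mm away); y points to the board's left, z up. Hinge posts 78 mm apart over their outsides, 20 mm wide base. Tags stand 130 mm apart along y.
- tag2 (a joint): the tag on hinge point tag2_hinge: a 58 mm wide (along x), 4 mm thick, 35 g plate that stands 50 mm out from the hinge and leans to one side against a stop. 0 = upright; +0.6 rad = leans 34 degrees from upright to -y of its hinge point, GREEN face up; -0.6 rad = leans to +y, ORANGE face up. No spring: pushed past upright it falls over to the other stop by itself. Leaning, its free edge is 28 mm sideways of the hinge line and 41 mm above it (75 mm above the bench).
- tag3_hinge (a point): middle of a tag's hinge line, 34 mm above the bench; fixed during the run. Its x axis is the hinge line and points across the board from the tag to the bin that it belongs to (the bin straight behind it, 115 mm away); y points to the board's left, z up. Hinge posts 78 mm apart over their outsides, 20 mm wide base. Tags stand 130 mm apart along y.
- tag3 (a joint): the tag on hinge point tag3_hinge: a 58 mm wide (along x), 4 mm thick, 35 g plate that stands 50 mm out from the hinge and leans to one side against a stop. 0 = upright; +0.6 rad = leans 34 degrees from upright to -y of its hinge point, GREEN face up; -0.6 rad = leans to +y, ORANGE face up. No spring: pushed past upright it falls over to the other stop by itself. Leaning, its free edge is 28 mm sideways of the hinge line and 41 mm above it (75 mm above the bench).
- tag4_hinge (a point): middle of a tag's hinge line, 34 mm above the bench; fixed during the run. Its x axis is the hinge line and points across the board from the tag to the bin that it belongs to (the bin straight behind it, 115 mm away); y points to the board's left, z up. Hinge posts 78 mm apart over their outsides, 20 mm wide base. Tags stand 130 mm apart along y.
- tag4 (a joint): the tag on hinge point tag4_hinge: a 58 mm wide (along x), 4 mm thick, 35 g plate that stands 50 mm out from the hinge and leans to one side against a stop. 0 = upright; +0.6 rad = leans 34 degrees from upright to -y of its hinge point, GREEN face up; -0.6 rad = leans to +y, ORANGE face up. No spring: pushed past upright it falls over to the other stop by itself. Leaning, its free edge is 28 mm sideways of the hinge line and 41 mm above it (75 mm above the bench).
- bin1_floor (a point): centre of the inner floor of a grey open bin, 48 x 118 mm and 34 mm high, fixed on the board, floor 16 mm above the bench. Two dividers part it into three wells in a row along its y axis (the board's left), centres at y = -38, 0 and +38 mm. It is full when each of the three wells holds a jar; it may also hold two, one or none.
- bin2_floor (a point): centre of the inner floor of a grey open bin, 48 x 118 mm and 34 mm high, fixed on the board, floor 16 mm above the bench. Two dividers part it into three wells in a row along its y axis (the board's left), centres at y = -38, 0 and +38 mm. It is full when each of the three wells holds a jar; it may also hold two, one or none.
- bin3_floor (a point): centre of the inner floor of a grey open bin, 48 x 118 mm and 34 mm high, fixed on the board, floor 16 mm above the bench. Two dividers part it into three wells in a row along its y axis (the board's left), centres at y = -38, 0 and +38 mm. It is full when each of the three wells holds a jar; it may also hold two, one or none.
- bin4_floor (a point): centre of the inner floor of a grey open bin, 48 x 118 mm and 34 mm high, fixed on the board, floor 16 mm above the bench. Two dividers part it into three wells in a row along its y axis (the board's left), centres at y = -38, 0 and +38 mm. It is full when each of the three wells holds a jar; it may also hold two, one or none.
- jar1_mid (a point): centre of a blue-capped amber sample jar, 30 mm in diameter, 55 mm high, about 60 g, loose in a well of some bin (top 71 mm above the bench). Not to be moved.
- jar2_mid (a point): centre of a blue-capped amber sample jar, 30 mm in diameter, 55 mm high, about 60 g, loose in a well of some bin (top 71 mm above the bench). Not to be moved.
- jar3_mid (a point): centre of a blue-capped amber sample jar, 30 mm in diameter, 55 mm high, about 60 g, loose in a well of some bin (top 71 mm above the bench). Not to be moved.
- jar4_mid (a point): centre of a blue-capped amber sample jar, 30 mm in diameter, 55 mm high, about 60 g, loose in a well of some bin (top 71 mm above the bench). Not to be moved.
- jar5_mid (a point): centre of a blue-capped amber sample jar, 30 mm in diameter, 55 mm high, about 60 g, loose in a well of some bin (top 71 mm above the bench). Not to be moved.
- jar6_mid (a point): centre of a blue-capped amber sample jar, 30 mm in diameter, 55 mm high, about 60 g, loose in a well of some bin (top 71 mm above the bench). Not to be moved.
- sparejar_mid (a point): centre of an equal jar that stands on the bench beside the board, in no bin. Not to be moved.
- slidebox_mid (a point): centre of a loose red slide box, 55 x 85 x 30 mm, on the bench. Not to be moved.
- dish_mid (a point): half-way up a loose clear covered dish, 88 mm in diameter, 18 mm high, on the bench. Not to be moved.
- beaker_mid (a point): half-way up a loose glass beaker, 64 mm in diameter, 75 mm high, on the bench. Not to be moved.

How it is judged:
By the outcome, as a careful person would: the job done as asked, in the order asked, and still so for the second after the job is handed in, with the robot touching nothing.
It also fails if it takes over 56 s, if anything falls off the work surface, if the arm or the gripper's body presses on something with over 40 N, if the wrist force passes 120 N, or if a joint passes its speed limit or range.

## Working session

There is one attempt and no reset: what is moved stays moved. The work goes in short steps, Python scripts to look and compute and a tool call to move; the robot and the scene stay as the last step left them, time stands still between calls to the robot, and variables do not carry over. Pictures are saved under pics/ and viewed, about 8 in all and at most 12, crops included, and the job is handed in when it is done.

Besides the shell and the picture viewer there is one more tool, called after "Emit:" as name(argument=value, ...) on one line, values as JSON. apply_moves: Moves the arm, as the interface text tells. Its arguments: {"type":"object","properties":{"fingers":{"type":"array","items":{"type":"number"}},"dp":{"type":"array","items":{"type":"array","items":{"type":"number"}}},"yaw":{"type":"array","items":{"type":"number"}}},"required":["fingers","dp","yaw"]}

```bash
mkdir -p pics; python3 - <<'E'
from bench import *
import cv2
for n in("top","side"):
    d=get_image(n); cv2.imwrite(f"pics/{n}0.png",d["color"]); print(n,d["mtx"],d["k1"],d["camera_from_world"])
print(read_state())
E
```

```text
top [[466.63309068   0.         319.12570995]
 [  0.         466.63309068 236.17759472]
 [  0.           0.           1.        ]] -0.03599101916600654 [[ 1.49599347e-01 -9.88732535e-01  5.29234900e-03 -6.67385643e+01]
 [-9.68587351e-01 -1.47622446e-01 -2.00115359e-01  5.25656803e+02]
 [ 1.98641836e-01  2.48110247e-02 -9.79758049e-01  1.01494116e+03]
 [ 0.00000000e+00  0.00000000e+00  0.00000000e+00  1.00000000e+00]]
side [[492.17790232   0.         315.93968484]
 [  0.         492.17790232 244.26398262]
 [  0.           0.           1.        ]] -0.12779944589957215 [[ 7.01162343e-01 -7.12840047e-01  1.51801162e-02 -3.89036875e+02]
 [-4.11336171e-01 -4.21804515e-01 -8.08012070e-01  2.60737918e+02]
 [ 5.82386404e-01  5.60303506e-01 -5.88970337e-01  1.13890050e+03]
 [ 0.00000000e+00  0.00000000e+00  0.00000000e+00  1.00000000e+00]]
{'clock': 0.1, 'joints': array([ 1.42058880e+00,  3.85517085e-01,  6.78577884e-03, -4.21131354e-04,
       -1.19398702e+00, -2.58591657e-01]), 'joint_vel': array([-0.00284618, -0.0011809 ,  0.00407689,  0.00107564, -0.00306863,
        0.00155727]), 'joint_efforts': array([-1.50561818e-04, -3.93318307e+01,  1.88930297e+01,  4.19788554e+00,
       -2.59882043e-03,  1.56928955e-06]), 'position': array([248.34743791, 573.36167566, 403.71920764]), 'ee_rot': array([ 9.79166793e-01, -2.03055237e-01, -1.43378155e-04,  9.70190241e-04]), 'contact_force': array([ 0.47616202,  0.28689612, -0.35119505]), 'wrist_torque': array([ 0.00077653,  0.00894921, -0.02132133]), 'gripper_width': 85.72622040187001}
```

View pics/top0.png

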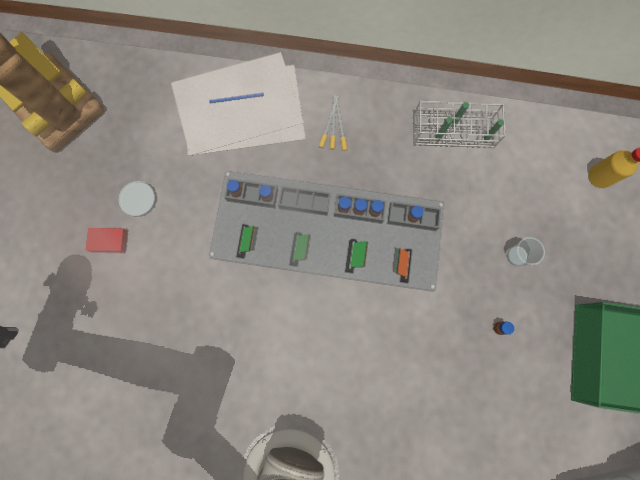

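View pics/side0.png

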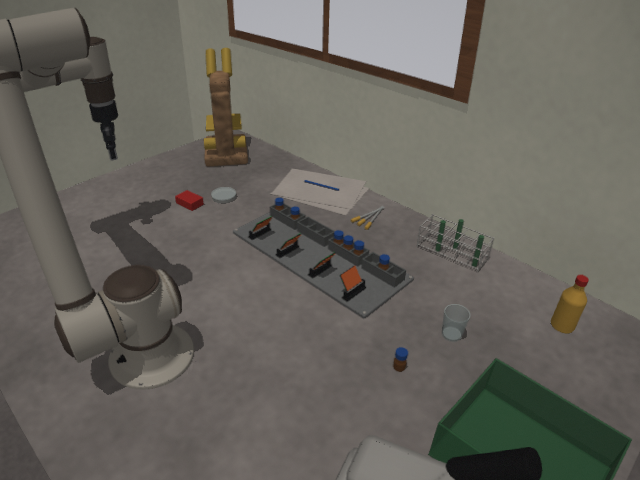

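Top view: board at px (210–443, 172–290). The bins from left to right hold 2, 0, 3 and 1 jars, and the tags at about (247,240), (301,248), (358,254) and (404,263) show green, green (pale), green and orange. I'll zoom in to confirm this and measure.

```bash
cat > h.py <<'E'
from bench import *
import cv2, numpy as np
def load(n):
    return get_image(n)
def cast(d,uv,z):
    K,M=d["mtx"],d["camera_from_world"]
    p=cv2.undistortPoints(np.float64(uv).reshape(-1,1,2),K,np.array([d["k1"],0,0,0.]))[:,0]
    r=np.c_[p,np.ones(len(p))]@M[:3,:3]; c=-M[:3,:3].T@M[:3,3]
    return c+r*((z-c[2])/r[:,2])[:,None]
def project(d,P):
    M=d["camera_from_world"]
    return cv2.projectPoints(np.float64(P).reshape(-1,1,3),cv2.Rodrigues(M[:3,:3])[0],M[:3,3],d["mtx"],np.array([d["k1"],0,0,0.]))[0][:,0]
def blobs(d,lo,hi,roi,amin):
    x0,y0,x1,y1=roi
    h=cv2.cvtColor(d["color"],cv2.COLOR_BGR2HSV)[y0:y1,x0:x1]
    m=cv2.inRange(h,lo,hi)
    n,l,s,c=cv2.connectedComponentsWithStats(m)
    return [(s[i,4],c[i]+[x0,y0],s[i,:4]+[x0,y0,0,0]) for i in range(1,n) if s[i,4]>=amin]
E
python3 - <<'E'
from h import *
d=load("top"); np.set_printoptions(precision=1,suppress=True)
roi=(205,165,450,298)
for nm,lo,hi in(("green",(45,70,40),(80,255,255)),("orange",(3,130,80),(18,255,255)),("blue",(105,120,50),(130,255,255))):
    z={"green":55,"orange":55,"blue":71}[nm]
    for a,c,s in blobs(d,lo,hi,roi,25): print(nm,a,c,s,cast(d,[c],z)[0])
# board corner screws
cs=np.float64([[228,174],[441,205],[434,287],[212,255]]); print(cast(d,cs,6))
cv2.imwrite("pics/z.png",cv2.resize(d["color"][165:298,205:450],None,fx=3.26,fy=3.26,interpolation=cv2.INTER_CUBIC))
s=load("side"); cv2.imwrite("pics/zs.png",cv2.resize(s["color"][190:320,225:420],None,fx=4,fy=4,interpolation=cv2.INTER_CUBIC))
E
```

```text
green 235 [245.7 238.7] [239 226  14  26] [498.2 177.6  55. ]
green 198 [300.5 246. ] [294 235  14  24] [500.4  51.4  55. ]
green 327 [358.4 253.9] [351 242  16  25] [502.1 -81.3  55. ]
orange 242 [403.  262.3] [398 249  12  28] [ 498.2 -184.    55. ]
blue 102 [232.5 185.2] [227 180  12  11] [614.5 227.6  71. ]
blue 44 [262.5 191.1] [260 186   7  10] [610.9 156.9  71. ]
blue 116 [344.5 202.4] [339 197  12  12] [612.8 -33.1  71. ]
blue 116 [360.5 204.5] [355 199  12  12] [613.4 -69.8  71. ]
blue 113 [377.2 205.7] [372 200  12  12] [ 616.3 -108.1   71. ]
blue 117 [416.6 211.5] [411 206  12  12] [ 616.4 -198.8   71. ]
[[ 660.   259.3    6. ]
 [ 660.7 -267.8    6. ]
 [ 459.5 -271.     6. ]
 [ 455.9  258.8    6. ]]
```

View pics/z.png

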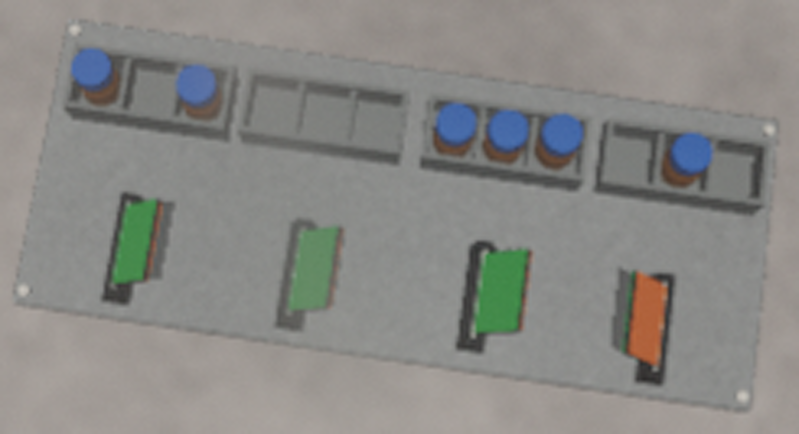

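View pics/zs.png

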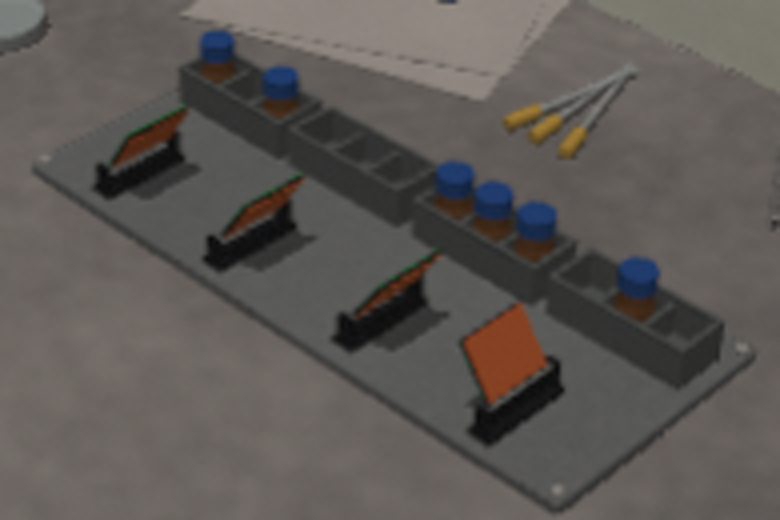

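All four tags are identified. From the left, bins 1 (2 jars) and 2 (empty) wrongly show green. Bin 3 (full) shows green and bin 4 (1 jar) shows orange, both right. The board is axis-aligned: the jar caps put the hinges at x≈500 and y≈190, 60, -70, -200, and the blobs agree, sitting about 14 mm to -y of each hinge. So I'll flip the tags at y≈190 and 60 by pushing towards +y.

Emit:
apply_moves(fingers=[1,1,1,1,1,1,1,1,1,1], dp=[[2.5,-4.2,0],[5,-8.4,0],[7.5,-12.6,0],[10,-16.8,0],[12.5,-21,0],[15,-25.2,0],[17.5,-29.4,0],[20,-33.6,0],[22.5,-37.8,0],[25,-42,0]], yaw=[3,6,9,12,15,18,21,23.4,23.4,23.4])

```text
clock: 1.2
position: [498.9, 151.5, 404.2]
ee_rot: [1.0, -0.0, 0.0, 0.001]
contact_force: [0.9, 0.6, 0.1]
gripper_width: 0.0
```

Emit:
apply_moves(fingers=[1,1,1,1,1,1,1,1], dp=[[0,-3.6,0],[0,-3.6,-4],[0,-3.6,-8],[0,-3.6,-12],[0,-3.6,-15],[0,-3.6,-17.4],[0,-3.6,-17.4],[0,-3.6,-17.4]], yaw=[0,0,0,0,0,0,0,0])

```text
clock: 2.0
position: [499.2, 115.7, 230.5]
ee_rot: [1.0, 0.0, 0.0, 0.001]
contact_force: [0.9, 0.0, 0.4]
gripper_width: 0.2
```

```bash
python3 - <<'E'
from h import *
s=load("side"); cv2.imwrite("pics/a.png",cv2.resize(s["color"][150:320,200:420],None,fx=3.5,fy=3.5,interpolation=cv2.INTER_CUBIC))
E
```

```text
(no output)
```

View pics/a.png

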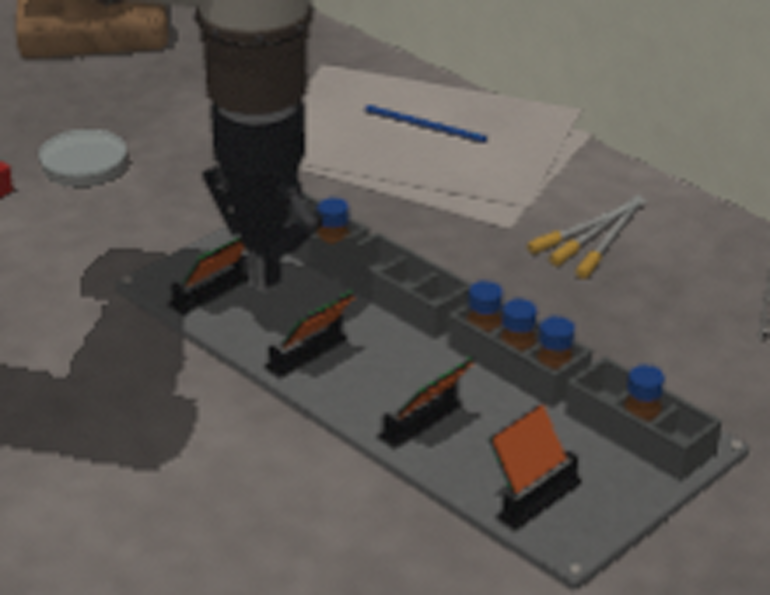

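The closed fingertip is just to the right of the tag 1 plate (crop px ~(268,275)) and clear of everything. Next I push it over, come back and lift.

Emit:
apply_moves(fingers=[1,1,1,1,1,1,1,1,1], dp=[[0,1.2,0],[0,2.4,0],[0,3.6,0],[0,4.6,0],[0,5.6,0],[0,6.4,0],[0,7.2,0],[0,7.5,0],[0,7.5,0]], yaw=[0,0,0,0,0,0,0,0,0])

```text
clock: 2.95
position: [499.5, 191.2, 231.2]
ee_rot: [1.0, 0.0, 0.001, 0.0]
contact_force: [-0.6, -1.2, -0.0]
gripper_width: 0.1
```

Emit:
apply_moves(fingers=[1,1,1,1,1,1,1,1], dp=[[0,-2,0],[0,-5,0],[0,-5,4],[0,-5,8],[0,-9,8],[0,-14,8],[0,-19,8],[0,-19,8]], yaw=[0,0,0,0,0,0,0,0])

```text
clock: 3.75
position: [498.3, -3.5, 311.1]
ee_rot: [1.0, -0.003, 0.0, 0.0]
contact_force: [0.4, -0.0, -0.1]
gripper_width: 0.2
```

```bash
python3 - <<'E'
from h import *
s=load("side"); cv2.imwrite("pics/b.png",cv2.resize(s["color"][150:320,200:420],None,fx=3.5,fy=3.5,interpolation=cv2.INTER_CUBIC))
E
```

```text
(no output)
```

View pics/b.png

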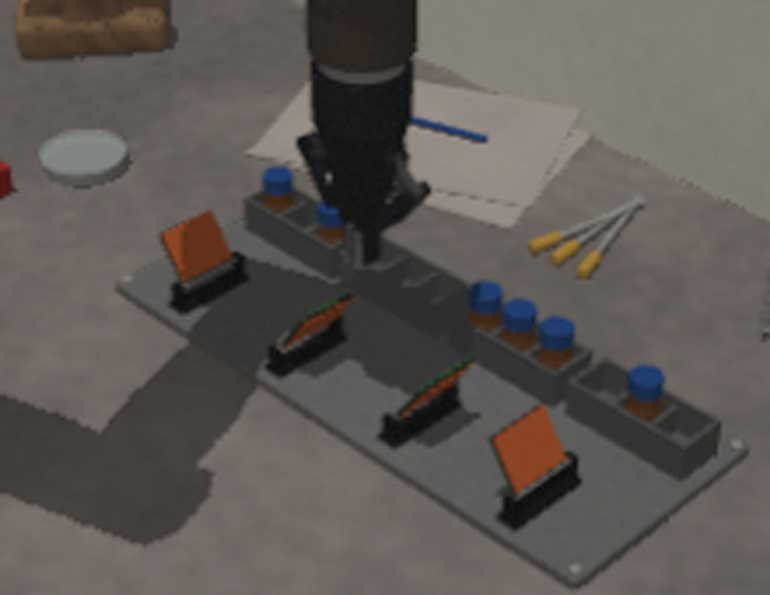

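Tag 1 now shows orange (crop px ~(197,245)). I'll do the same for tag 2: hinge y≈60, descend at y≈-14, push to ≈+61.

Emit:
apply_moves(fingers=[1,1,1,1,1,1], dp=[[0,-1.1,0],[0,-1.1,-2],[0,-1.1,-5],[0,-1.1,-8],[0,-1.1,-8],[0,-1.1,-8]], yaw=[0,0,0,0,0,0])

```text
clock: 4.4
position: [499.3, -12.1, 231.3]
ee_rot: [1.0, -0.002, 0.0, 0.001]
contact_force: [-0.2, -0.3, -0.2]
gripper_width: -0.3
```

Emit:
apply_moves(fingers=[1,1,1,1,1,1,1,1,1], dp=[[0,1.2,0],[0,2.4,0],[0,3.6,0],[0,4.6,0],[0,5.6,0],[0,6.4,0],[0,7.2,0],[0,7.5,0],[0,7.5,0]], yaw=[0,0,0,0,0,0,0,0,0])

```text
clock: 5.3
position: [499.3, 63.3, 231.2]
ee_rot: [1.0, -0.001, 0.0, 0.001]
contact_force: [0.4, -0.0, 1.0]
gripper_width: 0.0
```

Emit:
apply_moves(fingers=[1,1,1,1,1,1,1,1,1,1], dp=[[0,-2,0],[0,-5,0],[0,-5,4],[0,-5,8],[0,-5,12],[0,-5,17],[-4,-5,19],[-8,-5,19],[-11,-5,19],[-11,-5,19]], yaw=[0,0,0,0,0,0,0,0,0,0])

```text
clock: 6.3
position: [385.9, 12.1, 421.5]
ee_rot: [1.0, -0.001, 0.0, 0.0]
contact_force: [0.4, 0.2, -0.5]
gripper_width: 0.4
```

```bash
python3 - <<'E'
from h import *
np.set_printoptions(precision=1,suppress=True)
s=load("side"); cv2.imwrite("pics/c.png",s["color"])
d=load("top")
a=cv2.imread("pics/top0.png")
for nm,lo,hi in(("blue",(105,120,50),(130,255,255)),):
    for src in({**d,"color":a},d):
        for A,c,_ in blobs(src,lo,hi,(205,165,520,340),25): print(A,c,cast(d,[c],71)[0])
        print()
cv2.imwrite("pics/d.png",d["color"])
E
```

```text
101 [232.5 185.2] [614.5 227.8  71. ]
46 [262.5 191.2] [610.9 156.8  71. ]
115 [344.5 202.4] [612.8 -33.   71. ]
117 [360.5 204.5] [613.5 -69.8  71. ]
113 [377.2 205.7] [ 616.3 -108.    71. ]
115 [416.6 211.5] [ 616.4 -198.8   71. ]
140 [506.6 327.6] [ 386.3 -422.7   71. ]

100 [232.5 185.2] [614.5 227.6  71. ]
41 [262.4 191. ] [611.1 157.1  71. ]
116 [344.5 202.4] [612.8 -33.1  71. ]
115 [360.5 204.4] [613.7 -70.   71. ]
113 [377.2 205.7] [ 616.3 -108.1   71. ]
116 [416.6 211.6] [ 616.2 -198.8   71. ]
140 [506.6 327.6] [ 386.3 -422.7   71. ]
```

View pics/c.png

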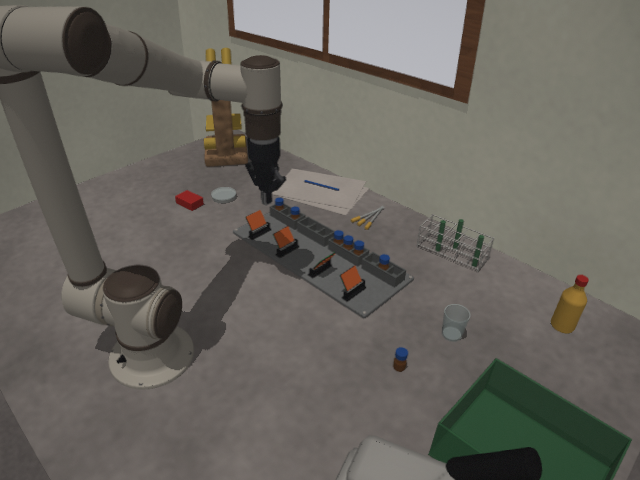

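View pics/d.png

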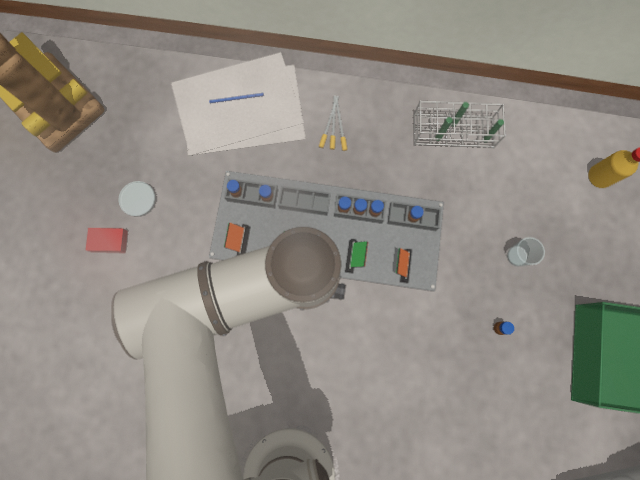

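The side view shows tag 2 fallen to orange (286,237), next to tag 1 orange (257,221), tag 3 still green side up (321,264) and tag 4 orange (352,279). The top view shows tags 1, 3 and 4 as wanted and hides tag 2 behind the arm. Jars, box, dish and beaker haven't moved, and the tool is clear.

```bash
python3 -c "
from bench import *
print(read_state()['contact_force'],job_done())"
```

```text
the job is handed in; nothing more can be done
[ 0.02267198 -0.12114683  0.76072622] None
```

I flipped the two wrong tags from green to orange, and all four tags now match their bins. From the robot's left, these were the first bin (2 jars) and the second (empty). The third bin (full, green) and the fourth (1 jar, orange) were already right, so I left them alone.

- **Tags:** the last side view shows orange, orange, green, orange. The arm hid the second tag in the last top view, so only the side view confirms that one.
- **Other objects:** every jar cap, including the spare jar's, measured within 0.3 mm of where it started. The slide box, dish and beaker look unmoved by eye only.
- **Robot:** the measured forces stayed around 1 N, the tool was clear of everything, and I handed in at about 6.4 s. No check failed or disagreed.

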